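# Pin a filament spool on its spindle with a spring cotter

### The arm

A 6-joint arm with a two-finger parallel gripper is mounted at the origin on the work surface. World frame = base frame: x ahead of the robot, y to its left, z up, the work surface at z = 0. Lengths are in m, angles in rad, forces in N, time in s.
With the tool pointing down it reaches from about 0.35 to 0.975 m from the base axis. Payload 17.4 kg.
Tool frame: the origin (TCP) lies at the very end of the fingers, on their centre line; the grasp point (between the pads) lies 19 mm behind it (robot.grip_depth is the distance from the TCP to the grasp point, in m); z points along the fingers, y is the direction in which the jaws open and shut (so a half turn about z gives the same grasp; the last joint's range is limited). The gripper opens to 85 mm and grips with 20 to 120 N. Pads are 22 mm wide; open, the fingers measure 114 mm over their backs; the gripper's body (76 mm by 85 mm) begins 54 mm behind the grasp point. The pads swing forward as they close: fully open they stand 13 mm farther back than shut.
Start: joints at [1.195, 0.116, 1.442, -0, 1.584, -0.038], TCP at [0.224, 0.637, 0.231] pointing down, gripper open.
Joint ranges: [-2.83, 2.83], [-0.83, 2.19], [0.07, 2.5], [-1.14, 4.28], [0.01, 3], [-2.97, 2.97]. Speed limits (rad/s): [1.89, 1.89, 2.22, 3.14, 3.14, 3.14].

### API

Orientations are given as a unit quaternion [x, y, z, w].
In Python, from bench import robot, imaging gives the robot as it stands. Calls block until the motion is done:
- robot.reach(position, orientation): joint-space move of the TCP to a pose.
- robot.move_linear(position, v=0.15, rotation=None): straight line of the TCP; rotation=None keeps the orientation; v is the mean speed in m/s.
- robot.movej(angles): joint-space move.
- robot.gripper_open() and robot.grasp(force=None): open the fingers fully, or close them until they stop; force is the grip in N (None keeps the last).
- robot.sleep(seconds).
- robot.ik(position, orientation): joint angles nearest the present ones, or None.
- imaging.snapshot(name): name is "side" or "top" or "wrist"; returns a dict with "pixels" (400x640x3 uint8, red, green, blue), "camera_matrix" (3x3 intrinsics, pixels), "camera_from_world" (4x4, takes a point from world to camera coordinates); the wrist camera has in their place "mount" (4x4, takes a point from camera to tool coordinates, whose origin is the TCP and whose axes are the flange's). Camera axes: x right, y up, looking along -z (the intrinsics and any distortion apply to the point x, -y, -z); pixel columns grow to the right and rows downward; lengths in m; the calibration is good to about 2 mm. A picture is of the moment at which its call begins: read the wrist's pose just before it. There is no depth.
A pose or a line that the arm cannot do raises robot.PlanningError and nothing moves.
- robot.sign_off(): hands the job in, once; it reports no verdict.
Readings, each from a call of its own:
- robot.current_clock(): time.
- robot.current_joints(): joint angles.
- robot.current_joint_vel(): joint speeds.
- robot.current_joint_torque(): joint torques, N m.
- robot.current_eef_pos(): TCP position.
- robot.current_orientation(): TCP orientation.
- robot.current_ft_force(): force on the tool from outside, world axes, zero at the start.
- robot.current_torque(): the same for the moment, N m.
- robot.current_finger_gap(): finger opening in m.
Only numpy, scipy, OpenCV 4.12 (cv2) and the standard library are available. Lean on these libraries where they do the work, as an engineer would, in place of code of your own. Each camera call takes 0.05 s, during which the arm holds its last target. There are 200 camera calls.

### The job

Lock the spool on its stand: slide the red collar along the spindle fully home against the yellow cone, then take the orange-handled spring cotter from the blue rack and push its straight leg down through the hole in the spindle until the bow snaps over the side of the spindle and the handle is fully down on it. The spindle's hole is not always at the same reach, so feel for it: press gently and never with more than about 25 N. Let go of everything at the end and leave the other things on the bench where they are.

Things in the scene. Friction and masses are not known exactly. Their poses are not given: they have to be found in the camera images.
- stand: Fixed spool stand. Origin on the work surface, under the spindle. z up; the level spindle (22 mm round bar, axis 90 mm up) runs along its y at x = 0, free end towards -y. Along y: grey upright +91 to +105 mm, spool, yellow cone to -20 mm, red collar, bare spindle with the cross hole. Grey base plate 120 mm wide in x, 10 mm thick, y from -90 to +115 mm.
- spindle_ref (a point): Point on the spindle's top line (101 mm up), stand y = -54 mm: innermost possible hole centre. The true hole is 0 to 26 mm from here towards the free end (stand -y), different each time; seen from above once the collar is home. It is an upright through hole, 7 mm square, at x = 0. The spindle is clamped and ends 16 mm beyond the hole. Axes as the stand's.
- collar (a joint): Distance in m of the red collar from home: 0 when its face is against the yellow cone, growing towards the free end. It slides stiffly on the spindle (about 3 N) and stays where it is left; at the start it is 14 to 30 mm out and covers the hole or stands close to it.
- collar_center (a point): Centre of the red collar, a plain disc 36 mm in diameter and 18 mm long around the spindle; it can be pinched from above across its diameter, or pushed on its outer face. Axes as the stand's.
- cotter_grip (a point): Grip point of the loose spring cotter, in its orange handle, on the straight leg's line, 30 mm above the handle's underside. Handle: block 14 (x) by 30 (y) by 46 mm (z). z up along the leg; y from the leg towards the bow. About 60 g. Starts standing in the rack, leg down, handle resting on the rack's top. Fits with the bow on either side of the spindle, y across it.
- cotter_tip (a point): Round end of the cotter's straight leg (5 mm steel wire), 74 mm below the grip point, 44 mm below the handle's underside. Axes as the grip's.
- bow (a joint): Angle in rad by which the sprung bow is spread away from the straight leg: 0 when free, about 0.1 to 0.25 as it rides over the spindle's widest part, under 0.1 once snapped over. Spring about 3 N m per rad.
- rack: Fixed blue rack, 60 mm high, holding the cotter in an 8 mm wide, 52 mm deep slot. Origin on the work surface below the cotter's straight leg; x across the slot, y along it. Block 26 mm in x, y from -14 to +34 mm; foot 90 by 80 mm, 8 mm thick. Lift the cotter straight up at least 50 mm to clear it.
- cap_blue: Bystander: loose printed blue cap, 44 mm diameter, 12 mm high, origin at its underside.
- cap_green: Bystander: loose printed green cap, 48 mm diameter, 12 mm high, origin at its underside.
- glue: Bystander: loose white glue stick standing upright, 30 mm diameter, 95 mm high, origin at its underside.
- scraper: Bystander: loose scraper about 200 mm long lying on the bench, origin under its middle.
- spool_face (a point): Centre of the spool's outer flange, on the spindle's axis at stand y = +32 mm. Black flanges 124 mm in diameter (top 152 mm above the work surface), green filament. Axes as the stand's.
- cotter_head (a point): Centre of the handle's underside; home when this rests on the spindle's top. Pushing home takes about 4 to 12 N as the bow rides over the spindle, then the bow pulls it down by itself, then the handle stops. The sprung bow is a wavy 5 mm wire on the +y side: inward bulge 8 mm from the leg's line, 21 mm below the handle; flared end 19 mm out, 35 mm below.
Mind the look-alikes: they are no part of the job. Leave any green look-alike of the part that bears cotter_grip alone. Of the things that look like the stand, the larger one is meant.

How it is judged:
On the way, in this order (a step that is already met when the one before it is completed fails the run):
1. the collar is slid fully home, within 2 mm of the cone (value of joint collar below 0.002 m), for 0.1 s.
2. the cotter's straight leg has entered the spindle's hole, its tip at least 10 mm below the spindle's top, between the hole's possible places and within 3 mm of the spindle's centre line (z of cotter_tip in the frame of stand below 0.091 m and x of cotter_tip in the frame of stand between -0.003 and 0.003 m and y of cotter_tip in the frame of stand between -0.085 and -0.05 m), for 0.05 s.
At the end, for the whole second after the job is handed in: Collar within 2 mm of the cone; cotter upright (0.2 rad), y across the spindle (0.3 rad), leg through the hole (stand x: head within 4 mm, tip within 6 mm of the centre line; stand y -50 to -85 mm), handle within 3 mm of the spindle's top, bow snapped over (under 0.17 rad) and still (value of joint collar below 0.002 m and z of cotter_tip in the frame of stand below 0.06 m and x of cotter_tip in the frame of stand between -0.006 and 0.006 m and y of cotter_tip in the frame of stand between -0.085 and -0.05 m and angle between the y axis of cotter_grip and the x axis of stand, either way round below 0.3 rad and angle between cotter_grip's own z axis and vertical below 0.2 rad and value of joint bow below 0.17 rad and velocity of joint bow between -0.2 and 0.2 rad/s and x of cotter_head in the frame of stand between -0.004 and 0.004 m); the robot touches nothing.
It fails at once if the cotter is pressed on the stand, collar or spindle with more than 60 N (summed over its contacts, the bow's own pinch of up to about 30 N included) (contact force between cotter and stand above 60 N).
It fails at once if the blue cap is moved more than 20 mm (distance of cap_blue from where it was at the start of the episode above 0.02 m).
It fails at once if the green cap is moved more than 20 mm (distance of cap_green from where it was at the start of the episode above 0.02 m).
It fails at once if the glue stick is moved more than 20 mm (distance of glue from where it was at the start of the episode above 0.02 m).
It fails at once if the scraper is moved more than 20 mm (distance of scraper from where it was at the start of the episode above 0.02 m).
It also fails if it takes over 72 s, if anything falls off the work surface, if the arm or the gripper's body presses on something with over 40 N, if the wrist force passes 120 N, or if a joint passes its speed limit or range.

## Working session

There is one attempt and no reset: what is moved stays moved. The work goes in short steps, each a Python script; the robot and the scene stay as the last script left them, time stands still between calls to the robot, and variables do not carry over. Pictures are saved under pics/ and viewed, about 8 in all and at most 12, crops included, and the job is handed in when it is done.

```bash
ls; mkdir -p pics
python3 - <<'E'
from bench import robot, imaging
import cv2,numpy as np,json
for n in ("top","side"):
    s=imaging.snapshot(n); cv2.imwrite(f"pics/{n}0.png",s["pixels"][:,:,::-1])
    print(n,np.array(s["camera_matrix"]).round(1).tolist(),np.array(s["camera_from_world"]).round(3).tolist(),[k for k in s])
s=imaging.snapshot("wrist");print(np.array(s["camera_matrix"]).round(1).tolist(),np.array(s["mount"]).round(3).tolist())
print(robot.current_orientation(),robot.current_clock(),robot.current_ft_force())
E
```

```text
pics
top [[509.7, 0.0, 314.6], [0.0, 509.7, 202.2], [0.0, 0.0, 1.0]] [[-0.0, -1.0, 0.011, -0.022], [0.992, 0.001, 0.13, -0.567], [-0.13, 0.011, 0.991, -0.984], [0.0, 0.0, 0.0, 1.0]] ['pixels', 'camera_matrix', 'camera_from_world']
side [[385.1, 0.0, 320.9], [0.0, 385.1, 195.6], [0.0, 0.0, 1.0]] [[0.838, -0.546, -0.004, -0.478], [0.288, 0.436, 0.853, -0.247], [-0.464, -0.715, 0.522, -0.533], [0.0, 0.0, 0.0, 1.0]] ['pixels', 'camera_matrix', 'camera_from_world']
[[329.9, 0.0, 319.2], [0.0, 329.9, 201.1], [0.0, 0.0, 1.0]] [[0.0, 0.949, 0.315, 0.083], [1.0, -0.0, 0.001, -0.001], [0.001, 0.315, -0.949, -0.141], [0.0, 0.0, 0.0, 1.0]]
[ 1.68095239e-01  9.85770641e-01 -4.67079156e-04 -1.22997084e-04] 0.15 [ 0.71006424 -0.46571727 -0.94312899]
```

View pics/top0.png

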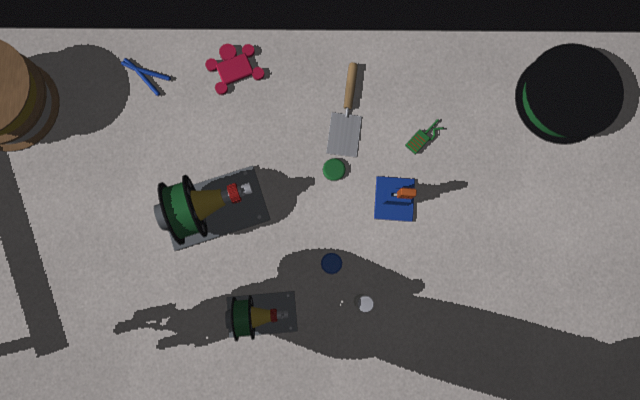

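View pics/side0.png

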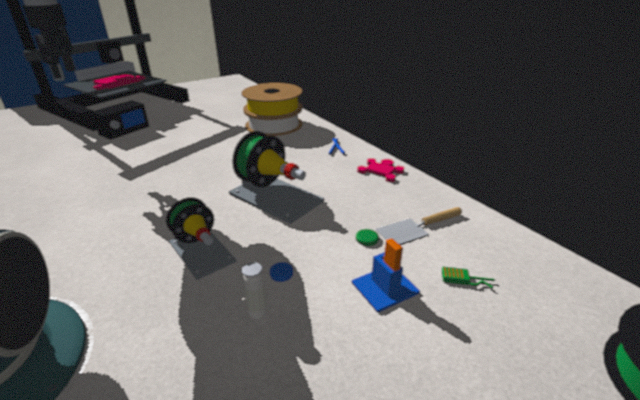

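Top view: the larger stand is at about (215,205), with its spindle end at (252,188). The smaller look-alike stand is at (262,315). The orange cotter in the blue rack is at (405,193), and the green look-alike lies at (423,138). The target is the large stand and the orange cotter. One enlarged crop of both will confirm this.

```bash
cat > h.py <<'E'
from bench import robot, imaging
import cv2,numpy as np
from scipy.spatial.transform import Rotation as R
F=np.diag([1,-1,-1.])
def cam(s,pose=None):
    K=np.array(s["camera_matrix"])
    if "mount" in s:
        T=np.eye(4);T[:3,:3]=R.from_quat(pose[1]).as_matrix();T[:3,3]=pose[0]
        W=T@np.array(s["mount"])
    else: W=np.linalg.inv(np.array(s["camera_from_world"]))
    return K,W
def unproj(c,uv,z):
    K,W=c; d=W[:3,:3]@F@np.linalg.inv(K)@[uv[0],uv[1],1]; o=W[:3,3]
    return o+d*(z-o[2])/d[2]
def proj(c,p):
    K,W=c; q=K@F@W[:3,:3].T@(np.asarray(p)-W[:3,3]); return q[:2]/q[2]
def wrist():
    p=(np.array(robot.current_eef_pos()),robot.current_orientation()); s=imaging.snapshot("wrist"); return s,cam(s,p)
def down(yaw): # tool z down, jaw (tool y) at angle yaw in world
    y=np.array([np.cos(yaw),np.sin(yaw),0]); z=np.array([0,0,-1.]); x=np.cross(y,z)
    return R.from_matrix(np.column_stack([x,y,z])).as_quat()
E
python3 - <<'E'
from h import *
im=cv2.imread("pics/top0.png"); s=imaging.snapshot("top"); c=cam(s)
a=cv2.resize(im[155:255,145:285],None,fx=4,fy=4,interpolation=cv2.INTER_CUBIC)[:, :560]
b=cv2.resize(im[165:225,368:428],None,fx=4,fy=4,interpolation=cv2.INTER_CUBIC)
o=np.zeros((400,800,3),np.uint8);o[:,:560]=a;o[:240,560:]=b
cv2.imwrite("pics/crop1.png",np.clip(o*1.6,0,255))
for n,uv,z in [("end",(252,188),.09),("flange",(187,209),.09),("cotter",(405,193),.1),("rackslot",(392,197),.06)]:print(n,unproj(c,uv,z).round(3))
E
```

```text
end [0.587 0.098 0.09 ]
flange [0.547 0.22  0.09 ]
cotter [ 0.577 -0.192  0.1  ]
rackslot [ 0.575 -0.174  0.06 ][ WARN:0@0.267] global loadsave.cpp:1063 imwrite_ Unsupported depth image for selected encoder is fallbacked to CV_8U.
```

View pics/crop1.png

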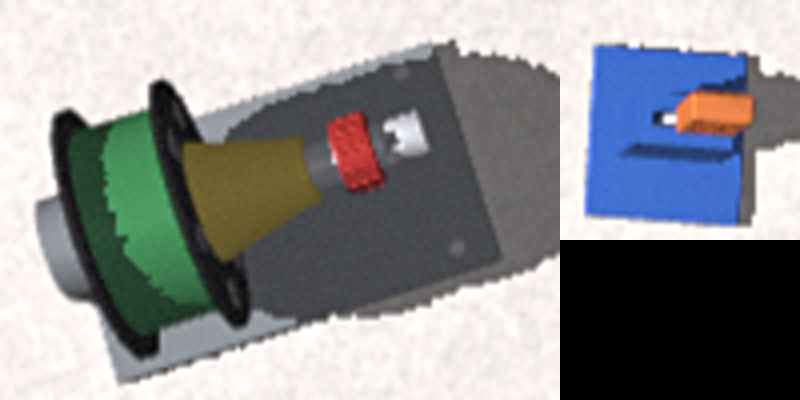

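The crop confirms the red collar on the large stand and the orange handle in the blue rack, whose slot runs along world y. Next I'll fit the stand pose from the base-plate corners and take a close look.

Run:
```python
from h import *
s=imaging.snapshot("top"); c=cam(s)
px=[(254.2,165.5),(270,219.5),(175,250.5)]
P=np.array([unproj(c,p,.01) for p in px]); print(P.round(3), np.linalg.norm(P[0]-P[1]),np.linalg.norm(P[1]-P[2]))
yd=P[2]-P[1]; yd/=np.linalg.norm(yd); th=np.arctan2(yd[1],yd[0])-np.pi/2
xd=np.array([np.cos(th),np.sin(th),0])
o=(P[0]+P[1])/2+.09*yd; o[2]=0
print("stand",o.round(4),"yaw",th)
# tool x along -stand y => tool y = z_t x x_t
tgt=o-.05*yd+[0,0,.2]
for a in (th,th+np.pi):
    q=down(a); print(a,R.from_quat(q).as_matrix()[:,0].round(2),robot.ik(tgt,q))
q=[down(a) for a in (th,th+np.pi) if R.from_quat(down(a)).as_matrix()[:,0]@yd<0][0]
robot.reach(tgt,q)
s,cw=wrist(); cv2.imwrite("pics/w1.png",s["pixels"][:,:,::-1])
for y in (-.02,-.034,-.052,-.085): print(y,proj(cw,o+yd*y+[0,0,.09]).round(1))
print(robot.current_clock(),robot.current_ft_force())
```

```text
[[0.647 0.103 0.01 ]
 [0.535 0.069 0.01 ]
 [0.472 0.261 0.01 ]] 0.11745665793253558 0.20174710440790194
stand [0.5629 0.1717 0.    ] yaw 0.31890971092935083
0.31890971092935083 [-0.31  0.95  0.  ] [ 1.68311485e-01 -5.49381115e-02  1.66697725e+00 -4.44089210e-16
  1.52955352e+00 -1.50598226e-01]
3.4605023645191437 [ 0.31 -0.95  0.  ] NoneTraceback (most recent call last):
  File "<stdin>", line 14, in <module>
bench.PlanningError: the arm cannot take that pose within its joint ranges
```

```bash
cat >> h.py <<'E'
th=0.3189; o=np.array([.5629,.1717,0]); xd=np.array([np.cos(th),np.sin(th),0]); yd=np.array([-np.sin(th),np.cos(th),0])
E
python3 - <<'E'
from h import *
robot.reach(o-.06*yd+[0,0,.2],down(th))
s,cw=wrist(); cv2.imwrite("pics/w1.png",s["pixels"][:,:,::-1])
for y in (-.02,-.034,-.052,-.085): print(y,proj(cw,o+yd*y+[0,0,.101]).round(1))
print(robot.current_clock(),robot.current_ft_force())
E
```

```text
-0.02 [321.4 152.3]
-0.034 [321.4 171. ]
-0.052 [321.3 194.1]
-0.085 [321.1 233.8]
2.5667 [ 0.16276871 -0.76574831  0.77644376]
```

View pics/w1.png

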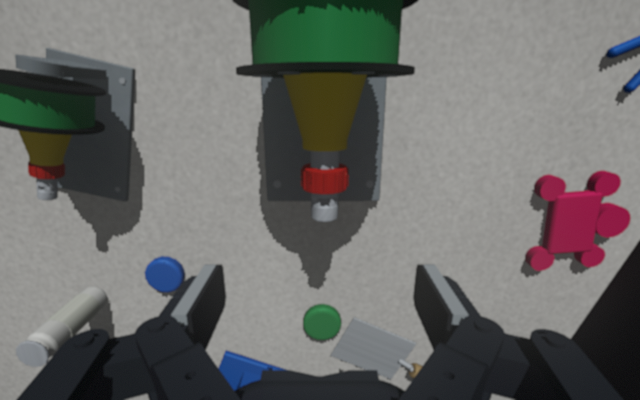

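Wrist view: collar between columns 302 and 348 and rows about 166 to 193, spindle end at row about 219, cone face at row about 150. The stand sits about 2.5 mm further in +x than estimated. I'll measure this and then pinch the collar.

Run:
```python
from h import *
p=(np.array(robot.current_eef_pos()),robot.current_orientation()); s,cw=wrist(); im=s["pixels"].astype(int)
red=(im[...,0]>110)&(im[...,1]<60)&(im[...,2]<70); red[:, :280]=0; red[:,370:]=0
v,u=np.nonzero(red); print(u.min(),u.max(),v.min(),v.max(),"mid rows",np.nonzero(red[:,325])[0][[0,-1]])
L=lambda uv,z:np.array([(unproj(cw,uv,z)-o)@xd,(unproj(cw,uv,z)-o)@yd]).round(4)
r=np.nonzero(red[:,325])[0]
print("collar ax",L((u.min(),180),.09),L((u.max(),180),.09),"outer top edge",L((325,r[-1]),.108),"inner top edge",L((325,r[0]),.108))
print("end",L((324,219.5),.1),"flange",L((237,70),.09),L((413,70),.09))
print("col325 rows",[(i,im[i,325].tolist()) for i in range(144,224,2)])
```

```text
304 345 168 192 mid rows [170 192]
collar ax [-0.0136 -0.0438] [ 0.0187 -0.0438] outer top edge [ 0.0027 -0.0482] inner top edge [ 0.0026 -0.0316]
end [ 0.0022 -0.0732] flange [-0.06    0.0366] [0.0648 0.0368]
col325 rows [(144, [69, 61, 21]), (146, [70, 61, 21]), (148, [70, 62, 21]), (150, [70, 63, 31]), (152, [62, 62, 62]), (154, [60, 62, 64]), (156, [60, 61, 64]), (158, [61, 62, 64]), (160, [60, 62, 64]), (162, [62, 62, 64]), (164, [64, 65, 67]), (166, [110, 114, 118]), (168, [135, 126, 130]), (170, [143, 59, 59]), (172, [142, 33, 30]), (174, [125, 30, 28]), (176, [122, 30, 28]), (178, [122, 31, 28]), (180, [122, 31, 28]), (182, [124, 31, 28]), (184, [124, 32, 30]), (186, [123, 31, 29]), (188, [123, 32, 30]), (190, [123, 33, 30]), (192, [122, 34, 31]), (194, [86, 50, 51]), (196, [61, 63, 66]), (198, [57, 57, 60]), (200, [54, 54, 56]), (202, [54, 54, 56]), (204, [76, 77, 80]), (206, [146, 151, 156]), (208, [153, 157, 162]), (210, [139, 143, 148]), (212, [136, 140, 144]), (214, [133, 138, 142]), (216, [133, 137, 142]), (218, [134, 137, 142]), (220, [124, 128, 131]), (222, [80, 80, 80])]
```

```bash
sed -i 's/^xd=//; $a o=o+.0025*xd' h.py
python3 - <<'E'
from h import *
g=o-.043*yd
robot.move_linear(g+[0,0,.12],v=.15); robot.move_linear(g+[0,0,.067],v=.1)
print(robot.current_ft_force())
robot.grasp(25); print("gap",robot.current_finger_gap(),robot.current_ft_force())
f0=np.array(robot.current_ft_force())
for i in range(24):
    d=.003 if i<3 else .001
    p=np.array(robot.current_eef_pos()) if i==0 else p
    p=p+yd*d; robot.move_linear(p,v=.04)
    f=(np.array(robot.current_ft_force())-f0)
    a=np.array(robot.current_eef_pos())
    print(i,((p-o)@yd).round(4),((a-o)@yd).round(4),(f@yd).round(1),(f@xd).round(1),f[2].round(1))
    if f@yd<-11: break
print(robot.current_clock(),robot.current_finger_gap())
E
```

```text
[ 0.04245416 -0.01398813  0.70754521]
gap 0.035090783491553 [11.86626984  4.10225214 -1.57792816]
0 -0.0401 -0.04 -0.6 -10.9 -0.6
1 -0.0371 -0.0369 -0.2 -10.1 -1.4
2 -0.0341 -0.0338 0.8 -11.0 -0.3
3 -0.0331 -0.0331 -2.0 -9.7 -0.3
4 -0.0321 -0.0321 -0.9 -10.8 -1.0
5 -0.0311 -0.0311 -1.6 -10.4 -0.5
6 -0.0301 -0.03 -2.3 -9.7 -2.7
7 -0.0291 -0.029 -2.4 -10.6 -1.0
8 -0.0281 -0.0287 -7.7 -10.2 -1.0
9 -0.0271 -0.0286 -16.5 -10.0 -2.3
7.0167 0.03465068471543287
```

Collar is home: the resistance jumped to 16 N after 14.4 mm of travel, which fits the stated 14 to 30 mm. Next I'll release it, back off and look at the hole.

Run:
```python
from h import *
robot.gripper_open(); p=np.array(robot.current_eef_pos()); p[2]=.13; robot.move_linear(p,v=.12)
robot.move_linear(o-.085*yd+[0,0,.15],v=.15)
s,cw=wrist(); im=s["pixels"]
c=proj(cw,o-.055*yd+[0,0,.101]); print(c)
x,y=int(c[0])-70,max(0,int(c[1])-70)
cv2.imwrite("pics/w2.png",cv2.resize(im[y:y+120,x:x+140,::-1],None,fx=5,fy=5,interpolation=cv2.INTER_CUBIC)); print("crop origin",x,y)
robot.reach(np.array([.577,-.175,.26]),down(0.0))
s,cw=wrist(); cv2.imwrite("pics/w3.png",s["pixels"][:,:,::-1])
print(robot.current_clock(),robot.current_orientation())
```

```text
[322.4386011  183.01583098]
crop origin 252 113
10.0083 [ 7.06481014e-01  7.07731760e-01 -1.19955588e-04 -5.64167109e-04]
```

View pics/w2.png

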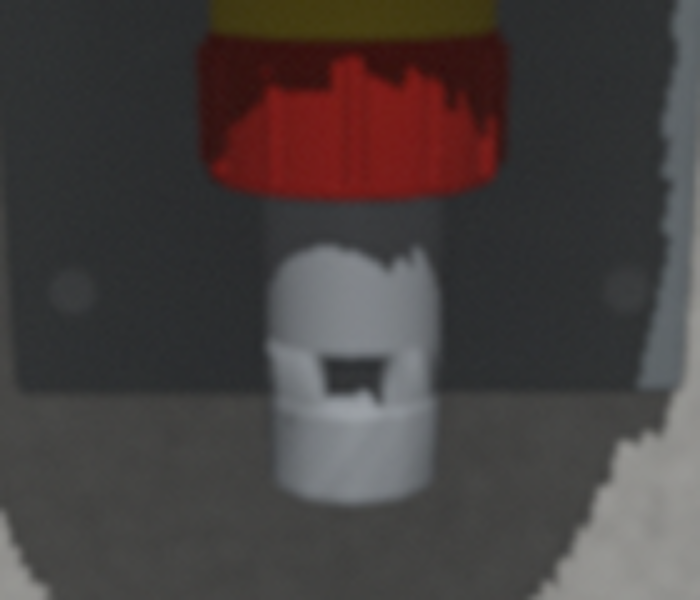

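View pics/w3.png

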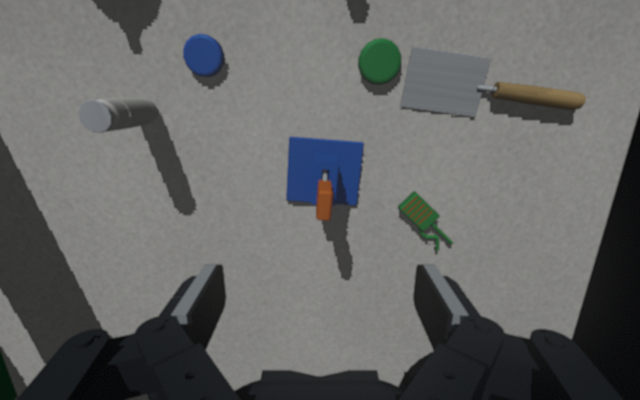

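w2: the collar sits against the cone and the square hole is at about crop (353,382), so image (322.6,189.4). w3: the orange handle in the rack is at (324,200) and the green look-alike at (420,212). I'll enlarge the rack to find which side the bow is on.

Run:
```python
from h import *
im=cv2.imread("pics/w3.png")
cv2.imwrite("pics/c3.png",cv2.resize(np.clip(im[130:230,280:370]*1.4,0,255).astype(np.uint8),None,fx=6,fy=6,interpolation=cv2.INTER_CUBIC))
s,cw=wrist()
for n,uv,z in [("foot",(289,136),.008),("foot",(363,142),.008),("foot",(357,207),.008),("foot",(287,203),.008)]: print(n,unproj(cw,uv,z).round(4))
hsv=cv2.cvtColor(im,cv2.COLOR_BGR2HSV); m=cv2.inRange(hsv,(3,150,100),(16,255,255)); m[:,400:]=0
v,u=np.nonzero(m[150:240,280:370]); print(u.min()+280,u.max()+280,v.min()+150,v.max()+150)
# hole
T=(o-.085*yd+[0,0,.15],down(th)); ch=cam(s,T)
for uv in [(322.6,189.4),(322,212.8),(322.6,183.5),(322.6,194.5)]:
    w=unproj(ch,uv,.101)-o; print("hole/end",(w@xd).round(4),(w@yd).round(4))
```

```text
foot [ 0.5395 -0.1425  0.008 ]
foot [ 0.6268 -0.1493  0.008 ]
foot [ 0.6229 -0.2309  0.008 ]
foot [ 0.5347 -0.2258  0.008 ]
317 331 181 219
hole/end 0.0002 -0.0599
hole/end -0.0001 -0.0749
hole/end 0.0002 -0.0562
hole/end 0.0003 -0.0631
```

View pics/c3.png

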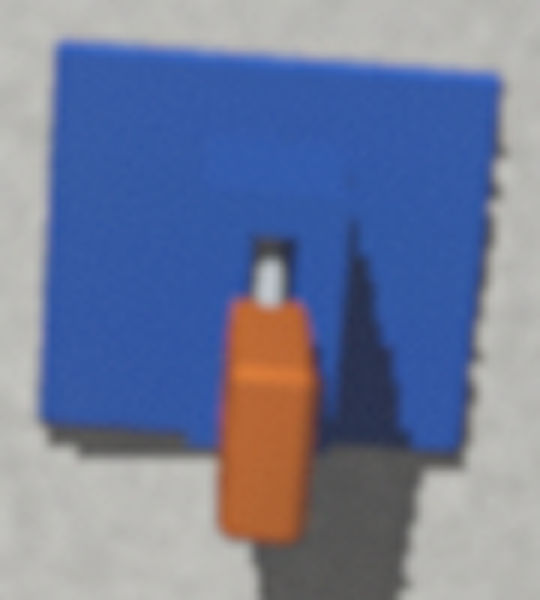

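The white bow wire shows at crop (268,280), on the world +y side of the handle, so the cotter's +y is about world +y. Next I'll measure the handle's top face.

Run:
```python
from h import *
s,cw=wrist()
f=lambda x,y:(280+(x+.5)/6-.5,130+(y+.5)/6-.5)
q=[unproj(cw,f(*p),.106) for p in [(233,370),(318,376),(303,545),(218,538)]]
for a in q: print(a.round(4))
print("ctr",np.mean(q,0).round(4), [np.linalg.norm(q[i]-q[(i+1)%4]).round(4) for i in range(4)])
b=[unproj(cw,f(*p),.06) for p in [(230,300),(312,304)]]; print("bottom near edge",np.round(b,4))
print("wire/slot",unproj(cw,f(272,240),.06).round(4))
print("block edge",unproj(cw,f(208,137),.06).round(4),unproj(cw,f(350,142),.06).round(4),"front/foot",unproj(cw,f(208,190),.06).round(4))
```

```text
[ 0.5745 -0.181   0.106 ]
[ 0.5877 -0.1819  0.106 ]
[ 0.5857 -0.2102  0.106 ]
[ 0.5721 -0.209   0.106 ]
ctr [ 0.58   -0.1955  0.106 ] [np.float64(0.0133), np.float64(0.0283), np.float64(0.0137), np.float64(0.0281)]
bottom near edge [[ 0.5738 -0.1818  0.06  ]
 [ 0.5884 -0.1825  0.06  ]]
wire/slot [ 0.5812 -0.1709  0.06  ]
block edge [ 0.57   -0.1527  0.06  ] [ 0.5946 -0.1535  0.06  ] front/foot [ 0.57  -0.162  0.06 ]
```

Run:
```python
from h import *
c=np.array([.580,-.196,0]); q=down(-.07)
robot.reach(c+[0,0,.15],q); robot.move_linear(c+[0,0,.071],v=.12)
f0=np.array(robot.current_ft_force())
robot.grasp(70); print("gap",robot.current_finger_gap(),np.array(robot.current_ft_force())-f0)
robot.move_linear(c+[0,0,.15],v=.1); robot.move_linear(c+[0,0,.2],v=.2)
print("gap",robot.current_finger_gap(),np.array(robot.current_ft_force()))
yaw=th-np.pi/2
robot.reach(o-.060*yd+[0,0,.185],down(yaw))
s,cw=wrist(); im=s["pixels"]; T=robot.current_eef_pos()
c0=proj(cw,np.array(T)-[0,0,.055]); h0=proj(cw,o-.06*yd+[0,0,.101]); print("tip",c0,"hole",h0)
x,y=int(c0[0])-60,int(c0[1])-65; print(x,y)
cv2.imwrite("pics/w4.png",cv2.resize(im[y:y+110,x:x+130,::-1],None,fx=5,fy=5,interpolation=cv2.INTER_CUBIC))
print(robot.current_clock(),robot.current_joints())
```

```text
gap 0.013334406308581176 [1.94765727 0.33343819 2.35042373]
gap 0.013498627185719037 [ 0.04078712 -0.12835418 -2.15931279]
tip [320.17831667 221.8662749 ] hole [319.33579073 206.74929429]
260 156
14.9917 [ 1.51532816e-01 -4.04778081e-02  1.67788862e+00 -5.87461744e-05
  1.50457702e+00  1.40333724e+00]
```

View pics/w4.png

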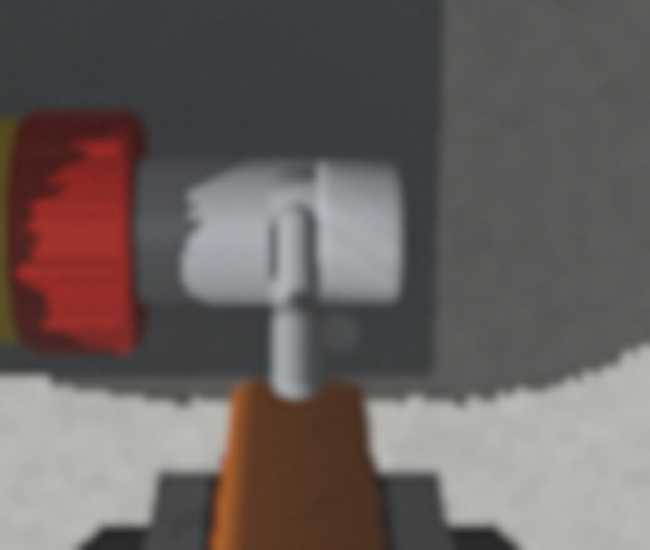

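Run:
```python
from h import *
s,cw=wrist(); T=np.array(robot.current_eef_pos())
for n,x,z in [("legtip",0,-.055),("legtip front",.0025,-.053),("bulge",.008,-.032),("flare end",.019,-.046),("flare lo",.019,-.0485),("underside front",.015,-.011),("top of bow",.0135,-.011)]:
    p=proj(cw,T+x*xd+[0,0,z]); print(n,((p-[260,156])*5).round(0))
for yy in (-.0035,.0035):
  for xx in (-.0035,.0035): print("hole",((proj(cw,o+xx*xd+(yy-.06)*yd+[0,0,.1005])-[260,156])*5).round(0))
print("spindle sides",[((proj(cw,o+xx*xd-.06*yd+[0,0,.09])-[260,156])*5).round(0) for xx in(-.011,.011)])
s=imaging.snapshot("side"); c=cam(s); p=proj(c,o-.06*yd+[0,0,.12]).astype(int); print(p)
i=s["pixels"][p[1]-45:p[1]+35,p[0]-50:p[0]+50,::-1]
cv2.imwrite("pics/s1.png",cv2.resize(np.clip(i*1.3,0,255).astype(np.uint8),None,fx=6,fy=6,interpolation=cv2.INTER_CUBIC))
f=lambda P:((proj(c,P)-p+[50,45])*6).round(0)
print("side: legtip",f(T-[0,0,.055]),"flare",f(T+.019*xd-[0,0,.046]),"hole",f(o-.06*yd+[0,0,.101]))
```

```text
legtip [301. 329.]
legtip front [301. 317.]
bulge [301. 340.]
flare end [301. 210.]
flare lo [301. 203.]
underside front [302. 356.]
top of bow [302. 369.]
hole [320. 275.]
hole [320. 230.]
hole [272. 275.]
hole [272. 230.]
spindle sides [array([296., 298.]), array([296., 159.])]
[296 160]
side: legtip [301. 251.] flare [336. 210.] hole [303. 322.]
```

View pics/s1.png

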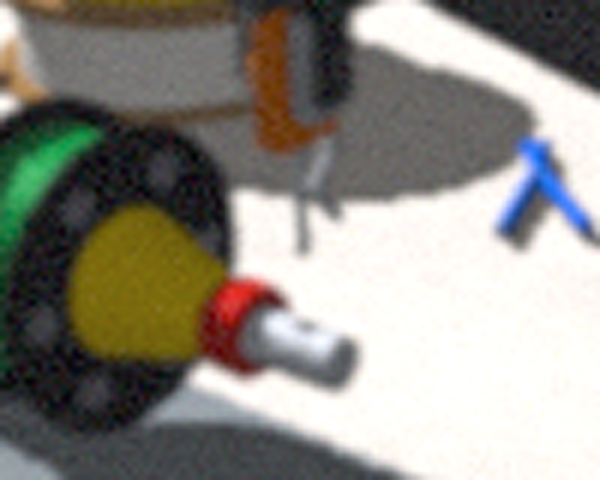

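The side view shows the leg tip at (303,252) above the hole at (310,326). In the wrist view the wire column (295) matches the hole centre (294), and the flare end and spindle sides match their projections to 0.5 mm. I'll descend under force watch.

Run:
```python
from h import *
robot.sleep(.2)
f0=np.array(robot.current_ft_force()); p=np.array(robot.current_eef_pos()); p[2]=.160; robot.move_linear(p,v=.1)
while p[2]>.146:
    p[2]-=.0008; robot.move_linear(p,v=.04)
    f=np.array(robot.current_ft_force())-f0
    print(round(p[2],4),(f@xd).round(1),(f@yd).round(1),f[2].round(1))
    if f[2]>8 or np.hypot(f[0],f[1])>8: break
print(robot.current_eef_pos(),robot.current_finger_gap(),robot.current_clock())
```

```text
0.1592 1.3 1.5 0.1
0.1584 0.1 0.3 1.3
0.1576 -1.1 0.4 0.2
0.1568 0.2 -0.3 -0.2
0.156 -0.1 0.1 0.7
0.1552 0.6 1.1 -0.5
0.1544 1.0 -0.4 0.1
0.1536 1.2 -0.3 0.0
0.1528 3.9 -0.0 -1.0
0.152 4.3 0.4 -1.7
0.1512 4.9 -0.2 -1.2
0.1504 5.2 0.2 -0.1
0.1496 5.4 0.0 -0.0
0.1488 5.7 0.4 0.5
0.148 6.5 -0.4 0.3
0.1472 6.9 -0.2 0.2
0.1464 6.8 -0.1 0.6
0.1456 5.3 1.0 0.6
[0.5843609  0.11530186 0.14572741] 0.013260660782445597 20.1917
```

```bash
cat > push.py <<'E'
from h import *
import sys
p=np.array(robot.current_eef_pos())
f=np.array(robot.current_ft_force()); f0=np.array([0,0,-2.2])
p=p+.0006*xd; robot.move_linear(p,v=.03)
zend=.1105
while p[2]>zend:
    p[2]-=.001; robot.move_linear(p,v=.04)
    f=np.array(robot.current_ft_force())-f0
    if abs(f@xd)>6: p=p+np.sign(f@xd)*.0003*xd
    print(round(p[2],4),((p-o)@xd).round(4),(f@xd).round(1),(f@yd).round(1),f[2].round(1),robot.current_eef_pos()[2].round(4))
    if f[2]>20 or np.hypot(f[0],f[1])>18: print("stop");break
print(robot.current_finger_gap(),robot.current_clock())
E
python3 push.py
```

```text
0.1447 0.0008 2.1 -0.3 1.3 0.1445
0.1437 0.0008 1.6 -0.3 0.6 0.1435
0.1427 0.0008 2.1 -0.2 1.6 0.1426
0.1417 0.0008 1.1 0.2 0.1 0.1416
0.1407 0.0008 2.3 -0.6 0.7 0.1406
0.1397 0.0008 1.0 0.3 1.8 0.1396
0.1387 0.0008 1.4 -0.0 0.7 0.1386
0.1377 0.0008 1.5 -0.1 1.0 0.1376
0.1367 0.0008 0.9 -0.2 0.4 0.1366
0.1357 0.0008 1.0 0.9 2.5 0.1358
0.1347 0.0008 3.4 0.2 2.7 0.1348
0.1337 0.0008 5.4 -0.2 2.6 0.1337
0.1327 0.0011 6.1 -0.1 4.4 0.1329
0.1317 0.0014 6.7 -0.3 4.3 0.132
0.1307 0.0017 6.6 0.4 3.9 0.1311
0.1297 0.002 7.8 -1.1 4.6 0.1302
0.1287 0.0023 6.8 0.2 5.9 0.1294
0.1277 0.0023 2.6 0.4 13.5 0.129
0.1267 0.0023 4.8 -0.5 9.2 0.1276
0.1257 0.0026 6.7 -0.6 7.8 0.1265
0.1247 0.0026 4.4 -0.5 7.6 0.1254
0.1237 0.0029 6.2 -1.9 5.2 0.124
0.1227 0.0029 4.7 -0.8 5.3 0.1228
0.1217 0.0032 6.1 -0.8 2.8 0.1215
0.1207 0.0032 4.5 0.5 -0.6 0.1201
0.1197 0.0032 4.2 0.5 -2.6 0.1192
0.1187 0.0032 3.6 -1.9 -1.6 0.1185
0.1177 0.0032 2.7 -0.3 -1.2 0.1175
0.1167 0.0032 2.8 0.1 -4.2 0.1163
0.1157 0.0032 1.8 -0.2 -3.3 0.1154
0.1147 0.0032 0.3 -1.2 -2.9 0.1145
0.1137 0.0032 -1.4 0.1 -0.5 0.1136
0.1127 0.0032 -2.3 -0.9 0.5 0.1127
0.1117 0.0032 -4.4 0.3 5.0 0.112
0.1107 0.0029 -7.7 0.5 13.6 0.1118
0.1097 0.0026 -9.5 0.1 20.2 0.1117
stop
0.012929930944792698 29.4417
```

The bow rode over, snapped and pulled down. The handle stopped hard at TCP z 0.1117, against 0.112 expected. I'll centre it slightly, release, retreat and check.

Run:
```python
from h import *
p=np.array(robot.current_eef_pos()); p=p-.001*xd; p[2]=.1114; robot.move_linear(p,v=.03)
print(np.array(robot.current_ft_force()).round(1), (np.array(robot.current_eef_pos())-o)@xd)
robot.gripper_open(); print(np.array(robot.current_ft_force()).round(1))
p[2]=.2; robot.move_linear(p,v=.12)
p=p+.06*xd*0; robot.move_linear(p+[0,0,.05]-.05*xd,v=.2)
s,cw=wrist(); im=s["pixels"]; c0=proj(cw,o-.06*yd+[0,0,.13]).astype(int); x,y=c0[0]-60,c0[1]-50; print(x,y)
a=cv2.resize(im[y:y+100,x:x+100,::-1],(400,400),interpolation=cv2.INTER_CUBIC)
s=imaging.snapshot("side"); c=cam(s); q=proj(c,o-.06*yd+[0,0,.1]).astype(int)
b=cv2.resize(s["pixels"][q[1]-40:q[1]+40,q[0]-40:q[0]+40,::-1],(400,400),interpolation=cv2.INTER_CUBIC)
f=lambda P:((proj(c,P)-q+40)*5).round(0)
hole=o-.06*yd; print("side pred: tip",f(hole+[0,0,.057]),"head",f(hole+[0,0,.101]),"top",f(hole+[0,0,.147]))
g=lambda P:((proj(cw,P)-[x,y])*4).round(0); print("wrist pred top corners",[g(hole+[0,0,.147]+i*.015*xd+j*.007*yd) for i in(-1,1) for j in(-1,1)])
cv2.imwrite("pics/fin.png",np.clip(np.hstack([a,b])*1.3,0,255).astype(np.uint8)); print(robot.current_clock())
```

```text
[-0.6  0.3  6.7] 0.002814013695433767
[-0.1 -0.4  0. ]
259 84
side pred: tip [206. 286.] head [203. 199.] top [199. 101.]
wrist pred top corners [array([279., 294.]), array([204., 294.]), array([280., 129.]), array([202., 129.])]
31.875
```

View pics/fin.png

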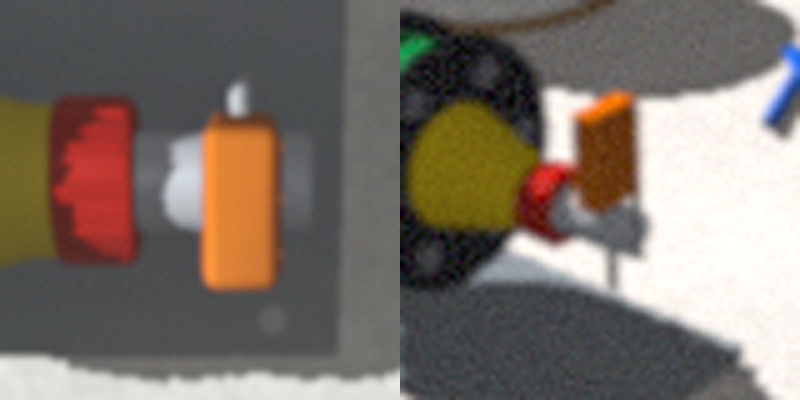

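The wrist view shows the handle upright and seated on the spindle at (240,205), with the collar against the cone. In the side view the leg comes out under the spindle at (612,288), within about 1 px of the (606,286) predicted for a seated cotter. I'll hand the job in.

```bash
python3 -c "
from bench import robot
print(robot.current_ft_force(),robot.current_clock()); robot.sign_off()"
```

```text
[-0.61700757 -1.07547893 -0.89533909] 31.875
the job is handed in; nothing more can be done
```

The spool is locked: the red collar is home against the cone, and the orange cotter is through the hole with its handle fully down. I handed the job in at 31.9 s on the robot's clock, with the gripper open and clear.

- **Collar:** I pinched it from above and slid it 14.4 mm, until the resistance jumped to 16 N at the cone. The last wrist picture shows it still against the cone.
- **Finding the hole:** The wrist camera put it about 6 mm out from the innermost position. The leg went in at the first try with no upward force, touching the hole's wall sideways with up to 7 N, so I shifted the tool 0.6 mm.
- **Pushing home:** It took up to 13.5 N over the bow, then the bow pulled the handle down by itself. It stopped hard at tool height 0.1117 m, against 0.112 m expected. The highest downward push I read was 20 N, at that stop.
- **Last pictures:** The handle is upright, square across the spindle and seated. The leg tip shows below the spindle about where expected. The handle's top is about 1 mm off the centre line towards +x, inside the 4 mm allowed.
- **Not measured:** I had no direct reading of the bow angle; I judged the snap from the forces and the pictures. I did not check the bystanders again at the end, but no contact with them showed in the force readings.

I viewed 9 pictures. No final check failed.

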